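Take apart the dry-stacked figure for welding

ROBOT

A 7-joint arm with a two-finger parallel gripper is mounted at the origin on the work surface. World frame = base frame: x ahead of the robot, y to its left, z up, the work surface at z = 0. Lengths are in m, angles in rad, forces in N, time in s.
With the tool pointing down it reaches from about 0.4 to 0.85 m from the base axis. Payload 10.4 kg.
Tool frame: the origin (TCP) lies at the very end of the fingers, on their centre line; the grasp point (between the pads) lies manip.grasp_offset behind it (manip.grasp_offset is the distance from the TCP to the grasp point, in m); z points along the fingers, x is the direction in which the jaws open and shut, and the axes are right-handed (so a half turn about z gives the same grasp; the last joint's range is limited). The gripper opens to 85 mm and grips with 20 to 120 N. Pads are 22 mm wide; open, the fingers measure 114 mm over their backs; the gripper's body (76 mm by 85 mm) begins 54 mm behind the grasp point. The pads swing forward as they close: fully open they stand 13 mm farther back than shut.
Start: joints at [-0.023, 0.332, -0.065, 1.46, 0.022, 1.35, -0.088], TCP at [0.625, 0, 0.231] pointing down, gripper open.
Joint ranges: [-2.6, 2.6], [-0.5, 2.12], [-1.47, 1.34], [0.16, 2.42], [-1.27, 4.41], [0.06, 2.06], [-2.6, 2.6]. Speed limits (rad/s): [2.22, 2.22, 2.79, 2.79, 3.14, 3.14, 3.14].

INTERFACE

Orientations are given as a unit quaternion [x, y, z, w].
In Python, from workcell import manip gives the robot as it stands.
- The arm moves only by the shell command python3 -m crank 'ROWS' [FORCE]. ROWS is JSON, a list that holds one entry, the list of rows, each a list of 7 numbers: the shift along the world's x, y, z in units of 60 mm (1.0 is 60 mm), then the turn, a rotation vector about the world's x, y, z in units of 5 degrees (1.0 is 5 degrees), then the finger opening in mm, from 0 to 85.4. A call has 1 to 8 rows; each row shifts and turns the commanded pose from where the row before left it; what a row does not reach is not made up. A row lasts 1/8 s, in which the tool goes at most 62.5 mm and 10.7 degrees, less where a joint would pass 70% of its speed; a pose out of reach is approached as far as the arm can. A call is refused whole if a number of a shift passes 1 or a number of a turn 1, either way. A call with a gripper value outside its range is refused whole. The fingers move at their own pace and stop on an object; FORCE is the grip in N (left out, the last holds). Time passes only in rows, so rows that do not move let the fingers close. It gives the time, the measured TCP pose, the force and the opening at its end, in the units of the state.
- manip.get_obs(): the state, without advancing time (a new reading comes with each control period).
- manip.camera(name): name is "scene" or "side" or "wrist"; returns (picture, depth): 420x560x3 uint8, blue, green, red; 420x560 float32, m along the optical axis (not along the pixel's ray), 0 where there is no reading.
- manip.get_calibration(name): a dict with "fx", "fy", "cx", "cy" (pixels), "rvec" (rotation vector, rad) and "tvec" (3), from world to camera coordinates, as OpenCV has them; the wrist camera has in their place "T_tool_cam" (4x4, takes a point from camera to tool coordinates, whose origin is the TCP and whose axes are the tool frame's). Camera axes: x right, y down, z forward; pixel columns grow to the right and rows downward; lengths in m; the calibration is good to about 2 mm. The wrist camera is an equidistant fisheye: a pixel r from the principal point sees the ray r / f radians off the axis. A picture is of the moment at which its call begins: read the wrist's pose just before it. get_calibration takes no time and is no camera call.
- manip.hand_in(): hands the job in, once; it reports no verdict.
The state is a dict: "clock": time; "joint_pos": joint angles; "joint_velocities": joint speeds; "tau": joint torques, N m; "position": TCP position; "ee_rot": TCP orientation; "ft_force": force on the tool from outside, world axes, zero at the start; "torque": the same for the moment, N m; "grip_width": opening from 0.0 (shut) to 1.0 (fully open).
Only numpy, scipy, OpenCV 4.12 (cv2) and the standard library are available. Lean on these libraries where they do the work, as an engineer would, in place of code of your own. Each camera call takes 0.05 s, during which the arm holds its last target.

TASK

On the welding bench a small figure is dry-stacked from four steel parts: flange, square box, pipe stub and hexagonal nut. Take it apart from the top down, setting each part upright and centred inside the outline of its own shape on the marked discs (nut in the hexagon, pipe stub in the small circle, box in the square with its sides parallel to the outline, flange in the large circle) before going on to the next. Set them down gently: no part may be dropped or tipped over, and all four must be standing in their outlines at the end.

Things in the scene. Friction and masses are not known exactly. Their poses are not given: they have to be found in the camera images.
- nut: Dark steel hexagonal nut, 36 mm across flats, 30 mm high, about 0.18 kg; at the start the top part of the stack. Origin at the centre of its underside, z up along its axis; two of its flats face +x and -x of its frame (the others follow every 60 degrees). Outside it is plain: the thread hole is only seen.
- pipe_stub: Bright steel pipe stub with closed flat ends, 48 mm in diameter, 45 mm high, about 0.35 kg; in the stack it stands on the square box and carries the nut. Origin at the centre of its underside, z up along its axis.
- box_stub: Square box of aluminium-grey steel with closed flat ends, 60 x 60 mm and 45 mm high, about 0.45 kg; in the stack it stands on the flange's hub and carries the pipe stub. Origin at the centre of its underside, z up, x and y square to its side faces.
- flange: Steel flange, the foot of the stack, about 0.6 kg: a disc 100 mm in diameter and 12 mm thick, with a round hub 54 mm in diameter in the middle rising to 45 mm above the underside (grip it by the hub; the disc is too wide). It stands on the bench at the start. Origin at the centre of its underside, z up along its axis. All four parts are stacked centred to within a few mm, each turned at random.
- disc_hexagon: Fixed steel disc, 132 mm across and 8 mm thick, lying flat on the bench, with a hexagon 56 mm across flats drawn on its top in white soapstone lines 4 mm wide. It is the place for the hexagonal nut. Origin at the centre of its underside; z up; the top face is at z = 8 mm. The nut may be turned any way.
- disc_small_ring: Fixed steel disc, 132 mm across and 8 mm thick, lying flat on the bench, with a small circle 68 mm in diameter drawn on its top in white soapstone lines 4 mm wide. It is the place for the pipe stub. Origin at the centre of its underside; z up; the top face is at z = 8 mm.
- disc_square: Fixed steel disc, 132 mm across and 8 mm thick, lying flat on the bench, with a square of side 80 mm drawn on its top in white soapstone lines 4 mm wide. It is the place for the square box. Origin at the centre of its underside; z up; the top face is at z = 8 mm. The sides of the square lie along its x and y.
- disc_large_ring: Fixed steel disc, 132 mm across and 8 mm thick, lying flat on the bench, with a large circle 120 mm in diameter drawn on its top in white soapstone lines 4 mm wide. It is the place for the flange. Origin at the centre of its underside; z up; the top face is at z = 8 mm.
There are look-alikes about, which are no part of the job. Leave any green, orange or pink look-alike of the pipe_stub alone.

How it is judged:
By the outcome, as a careful person would: the job done as asked, in the order asked, and still so for the second after the job is handed in, with the robot touching nothing.
It also fails if it takes over 128 s, if anything falls off the work surface, if the arm or the gripper's body presses on something with over 40 N, if the wrist force passes 120 N, or if a joint passes its speed limit or range.

## Working session

There is one attempt and no reset: what is moved stays moved. The work goes in short steps, Python scripts to look and compute and a shell command to move; the robot and the scene stay as the last step left them, time stands still between calls to the robot, and variables do not carry over. Pictures are saved under pics/ and viewed, and the job is handed in when it is done.

```bash
ls; mkdir -p pics; python3 - <<'E'
from workcell import manip
import cv2
print(manip.get_obs(), manip.grasp_offset)
for n in ["scene","side","wrist"]:
    c=manip.get_calibration(n); print(n,c)
    p,d=manip.camera(n); cv2.imwrite(f"pics/{n}0.png",p)
    import numpy as np; np.save(f"pics/{n}0.npy",d)
E
```

```text
pics
{'clock': 0.0, 'joint_pos': array([-0.02263939,  0.33288947, -0.06468385,  1.46094028,  0.02163398,
        1.34991254, -0.08848159]), 'joint_velocities': array([ 4.59849094e-04, -2.34173943e-04, -8.84430343e-04,  1.97401596e-05,
       -4.56364940e-04,  1.05381469e-03, -3.83140873e-04]), 'tau': array([ 4.98105128e-04, -6.25449800e+01,  4.97091911e-02, -3.91610491e+01,
        1.63588714e-02,  9.83294769e-03, -6.01235030e-06]), 'position': array([ 6.24621055e-01, -2.25566038e-06,  2.30505416e-01]), 'ee_rot': array([ 9.99999735e-01,  3.54820125e-05, -7.24743961e-04,  5.30062975e-05]), 'ft_force': array([-0.72902852, -0.07863031, -0.77334112]), 'torque': array([ 0.00471365, -0.00913037, -0.0205392 ]), 'grip_width': 1.0015187218384178} 0.0187
scene {'fx': 518.258698613472, 'fy': 518.258698613472, 'cx': 275.7871348999361, 'cy': 200.80754693122998, 'rvec': array([ 2.0575713 ,  1.0854411 , -0.48664933]), 'tvec': array([-0.25538557, -0.25746679,  1.71163789])}
side {'fx': 392.56375399034954, 'fy': 392.56375399034954, 'cx': 275.9965658289289, 'cy': 210.5715134714479, 'rvec': array([ 0.86639721, -2.30085032,  1.29002987]), 'tvec': array([0.3793192 , 0.32055733, 0.51301768])}
wrist {'fx': 325.19226210127806, 'fy': 325.19226210127806, 'cx': 277.5656856943196, 'cy': 205.26665174384274, 'T_tool_cam': array([[ 9.99999224e-01,  1.46584903e-04, -1.23704339e-03,
        -5.78359142e-04],
       [ 2.04999047e-04,  9.60148373e-01,  2.79490717e-01,
        -7.07979899e-02],
       [ 1.22871432e-03, -2.79490753e-01,  9.60147598e-01,
        -1.42414390e-01],
       [ 0.00000000e+00,  0.00000000e+00,  0.00000000e+00,
         1.00000000e+00]])}
```

View pics/scene0.png

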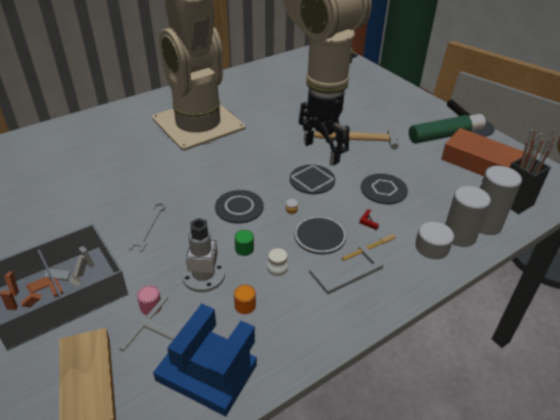

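View pics/side0.png

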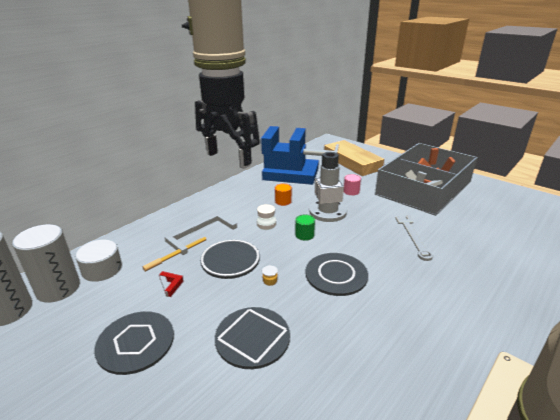

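View pics/wrist0.png

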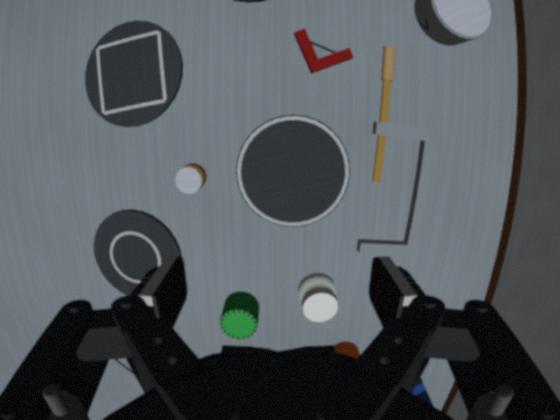

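The scene view shows the stack at about (202,250) with the nut dark on top. The look-alikes are green (244,242), orange (245,298), pink (149,299) and a white jar (278,260). The discs are at (385,188) hexagon, (313,178) square, (239,205) small ring and (320,233) large ring.

```bash
cat > h.py <<'E'
import numpy as np, cv2
from workcell import manip
from scipy.spatial.transform import Rotation as R
def cloud(n,d,pose=None):
    c=manip.get_calibration(n)
    v,u=np.mgrid[:420,:560].astype(float)
    x=(u-c['cx'])/c['fx'];y=(v-c['cy'])/c['fy']
    if n!='wrist':
        P=np.stack([x*d,y*d,d],-1); M=cv2.Rodrigues(np.array(c['rvec']))[0]
        return (P-c['tvec'])@M
    r=np.hypot(x,y); s=np.where(r>1e-9,np.tan(np.minimum(r,1.5))/np.maximum(r,1e-9),1)
    P=np.stack([x*s*d,y*s*d,d],-1)
    T=np.array(c['T_tool_cam']); P=P@T[:3,:3].T+T[:3,3]
    p,q=pose
    return P@R.from_quat(q).as_matrix().T+p
def shot(n,name=None):
    o=manip.get_obs(); pose=(o['position'],o['ee_rot'])
    p,d=manip.camera(n)
    if name: cv2.imwrite(f'pics/{name}.png',p)
    W=cloud(n,d,pose); W[d<=0]=np.nan
    return p,d,W,o
E
python3 - <<'E'
from h import *
o=manip.get_obs()
for n,px in [('scene',[(385,188),(313,178),(239,205),(320,233),(244,236),(245,292),(149,294),(278,254),(199,222),(203,280)]),('side',[(135,340),(253,335),(336,272),(230,258),(331,155),(328,212)]),('wrist',[(292,170),(131,75),(133,255)])]:
    W=cloud(n,np.load(f'pics/{n}0.npy'),(o['position'],o['ee_rot']))
    for u,v in px: print(n,(u,v),W[v,u].round(3))
for n in ['scene','side']:
    W=cloud(n,np.load(f'pics/{n}0.npy'))
    box=(abs(W[...,0]-0.74)<1)
    print(n)
E
```

```text
scene (385, 188) [0.6   0.268 0.006]
scene (313, 178) [0.451 0.128 0.006]
scene (239, 205) [ 0.436 -0.111  0.009]
scene (320, 233) [0.643 0.001 0.01 ]
scene (244, 236) [ 0.575 -0.181  0.044]
scene (245, 292) [ 0.724 -0.271  0.046]
scene (149, 294) [ 0.612 -0.443  0.044]
scene (278, 254) [ 0.678 -0.153  0.055]
scene (199, 222) [ 0.591 -0.3    0.164]
scene (203, 280) [ 0.621 -0.32   0.018]
side (135, 340) [0.591 0.272 0.008]
side (253, 335) [0.446 0.13  0.007]
side (336, 272) [ 0.432 -0.103  0.008]
side (230, 258) [0.636 0.01  0.008]
side (331, 155) [ 0.591 -0.298  0.165]
side (328, 212) [ 0.58  -0.283  0.013]
wrist (292, 170) [0.64  0.006 0.007]
wrist (131, 75) [0.452 0.124 0.01 ]
wrist (133, 255) [ 0.431 -0.104  0.008]
scene
side
```

```bash
python3 -m crank '[[[0,0,0.5,0,0,0,85],[-0.1,-0.8,0.1,0,0,0,85],[-0.1,-0.8,0,0,0,0,85],[-0.1,-0.8,0,0,0,0,85],[-0.1,-0.8,0,0,0,0,85],[-0.1,-0.8,0,0,0,0,85],[-0.1,-0.8,0,0,0,0,85],[0,0,0,0,0,0,85]]]' 40; python3 - <<'E'
from h import *
p,d,W,o=shot('wrist','w1'); np.save('w1.npy',d)
print(o['position'],o['ee_rot'])
for k,(a,b) in dict(nut=(.158,.172),fl=(.008,.017),ring=(.04,.05)).items():
    m=(W[...,2]>a)&(W[...,2]<b)&(np.hypot(W[...,0]-.585,W[...,1]+.30)<.06)
    q=W[m]; print(k,len(q),q.mean(0) if len(q) else '', np.argwhere(m).mean(0))
E
```

```text
clock: 1.15
position: [0.5869, -0.2931, 0.2667]
ee_rot: [1.0, -0.004, -0.001, 0.001]
ft_force: [0.4, 0.5, -0.2]
grip_width: 0.997
[ 0.58690855 -0.29309676  0.26668531] [ 9.99992917e-01 -3.54034013e-03 -8.48282165e-04  9.54803665e-04]
nut 1798 [ 0.59587256 -0.3015978   0.16493984] [214.82202447 290.32703003]
fl 1540 [ 0.59056428 -0.27927612  0.01190465] [159.09285714 281.69285714]
ring 26 [ 0.59301953 -0.2792269   0.0482651 ] [163.61538462 284.19230769]
```

View pics/w1.png

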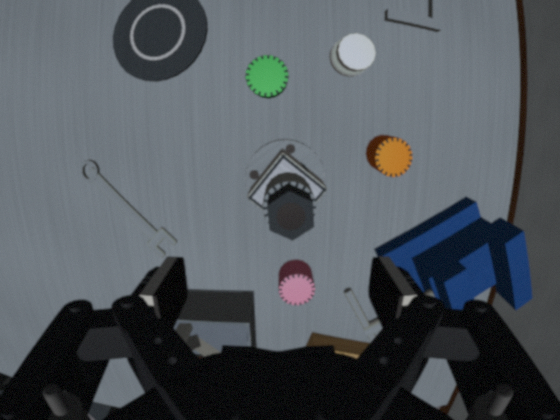

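Nut sits at pixel (291,213) in the wrist view, on a square-oriented box, and the green, orange, pink and white look-alikes lie around it. Next I make orthorectified views at known heights for precise fits.

```bash
cat >> h.py <<'E'
def project(n,X,pose=None):
    c=manip.get_calibration(n)
    if n!='wrist':
        return cv2.projectPoints(X.reshape(-1,1,3).astype(float),np.array(c['rvec']),np.array(c['tvec']),np.array([[c['fx'],0,c['cx']],[0,c['fy'],c['cy']],[0,0,1.]]),None)[0].reshape(X.shape[:-1]+(2,))
    p,q=pose; T=np.array(c['T_tool_cam'])
    t=(X-p)@R.from_quat(q).as_matrix(); t=(t-T[:3,3])@T[:3,:3]
    rho=np.hypot(t[...,0],t[...,1]); th=np.arctan2(rho,t[...,2]); s=np.where(rho>1e-9,th/np.maximum(rho,1e-9),0)
    return np.stack([c['cx']+c['fx']*s*t[...,0],c['cy']+c['fy']*s*t[...,1]],-1)
def ortho(n,p,pose,z,cx,cy,half=.06,ppm=4000):
    # image: right=+x, up=+y ; ppm px per m
    N=int(2*half*ppm); g=(np.arange(N)+.5)/ppm-half
    X,Y=np.meshgrid(cx+g,cy-g); P=np.stack([X,Y,np.full_like(X,z)],-1)
    uv=project(n,P,pose).astype(np.float32)
    return cv2.remap(p,uv[...,0],uv[...,1],cv2.INTER_LINEAR)
E
python3 - <<'E'
from h import *
o=manip.get_obs();print(o['position'],R.from_quat(o['ee_rot']).as_matrix()[:,0])
p,d,W,o=shot('wrist','w2'); pose=(o['position'],o['ee_rot'])
A=ortho('wrist',p,pose,.165,.593,-.301,.04,5000)
B=ortho('wrist',p,pose,.09,.593,-.301,.06,3333)
cv2.line(A,(200,0),(200,399),(0,0,255),1);cv2.line(A,(0,200),(399,200),(0,0,255),1)
cv2.imwrite('pics/o1.png',np.hstack([A,B[:400,:400]]))
# depth-based top band plan
m=(abs(W[...,2]-.165)<.003)&(np.hypot(W[...,0]-.593,W[...,1]+.30)<.04)
q=(W[m][:,:2]*1000).astype(np.float32); print(cv2.minAreaRect(q),cv2.minEnclosingCircle(q),q.mean(0),len(q))
from scipy.optimize import minimize
# hexagon fit: support widths
for a in range(0,60,5):
    r=np.deg2rad(a); w=[]
    for k in range(3):
        t=q@np.array([np.cos(r+k*np.pi/3),np.sin(r+k*np.pi/3)]); lo,hi=np.percentile(t,[.3,99.7]); w.append((round(float(hi-lo),1)))
    print(a,w)
E
```

```text
[ 0.58807468 -0.28997343  0.26672373] [ 0.99999302 -0.00358348 -0.00105931]Traceback (most recent call last):
  File "<stdin>", line 7, in <module>
    return _nx.concatenate(arrs, 1, dtype=dtype, casting=casting)
           ~~~~~~~~~~~~~~~^^^^^^^^^^^^^^^^^^^^^^^^^^^^^^^^^^^^^^^
ValueError: all the input array dimensions except for the concatenation axis must match exactly, but along dimension 0, the array at index 0 has size 400 and the array at index 1 has size 399
```

```bash
cat > look1.py <<'E'
from h import *
p,d,W,o=shot('wrist','w3'); pose=(o['position'],o['ee_rot']); print(o['position'])
A=ortho('wrist',p,pose,.165,.593,-.301,.04,5000)
B=ortho('wrist',p,pose,.09,.593,-.301,.06,3334)[:400,:400]
A[200]=(0,0,255);A[:,200]=(0,0,255)
cv2.imwrite('pics/o1.png',np.hstack([A,B]))
m=(abs(W[...,2]-.165)<.003)&(np.hypot(W[...,0]-.593,W[...,1]+.30)<.04)
q=(W[m][:,:2]*1000).astype(np.float32); print(cv2.minEnclosingCircle(q),q.mean(0),len(q))
for a in range(0,60,5):
    r=np.deg2rad(a); w=[];c=[]
    for k in range(3):
        t=q@np.array([np.cos(r+k*np.pi/3),np.sin(r+k*np.pi/3)]); lo,hi=np.percentile(t,[.3,99.7]); w.append((round(float(hi-lo),1)))
    print(a,w,end=';')
E
python3 look1.py
```

```text
[ 0.58888366 -0.28795644  0.2668475 ]
((595.9710083007812, -302.9826354980469), 20.87920379638672) [ 595.92816 -302.09595] 1715
0 [36.0, 36.3, 36.5];5 [35.8, 36.1, 36.1];10 [36.4, 36.9, 37.0];15 [37.1, 37.6, 37.6];20 [38.0, 38.3, 38.3];25 [38.5, 38.6, 38.7];30 [38.8, 39.1, 38.8];35 [38.9, 39.4, 39.0];40 [38.8, 39.1, 38.8];45 [38.6, 38.8, 38.1];50 [38.1, 38.4, 37.5];55 [37.2, 37.5, 36.8];
```

View pics/o1.png

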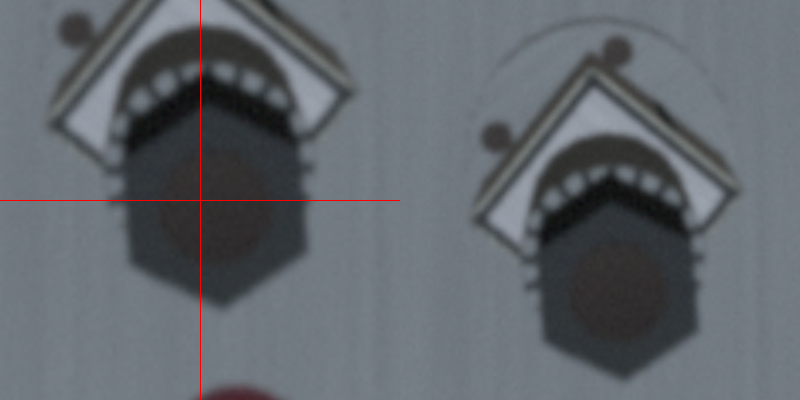

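```bash
python3 -m crank '[[[0.12,-0.23,0,0,0,0.64,85],[0,0,-0.6,0,0,0,85],[0,0,-0.5,0,0,0,75],[0,0,-0.5,0,0,0,65],[0,0,-0.3,0,0,0,60],[0,0,-0.23,0,0,0,60],[0,0,0,0,0,0,60],[0,0,0,0,0,0,60]]]'; python3 - <<'E'
from h import *
p,d,W,o=shot('side','s1'); q,_,_,_=shot('wrist','w4')
c=p[90:240,250:410]; cv2.imwrite('pics/s1c.png',np.hstack([cv2.resize(c,(448,420),interpolation=3),cv2.resize(q[:,100:450],(350,420))]))
E
```

```text
clock: 2.3
position: [0.5968, -0.302, 0.1407]
ee_rot: [1.0, 0.028, 0.001, 0.0]
ft_force: [-0.1, 0.3, -0.3]
grip_width: 0.706
```

View pics/s1c.png

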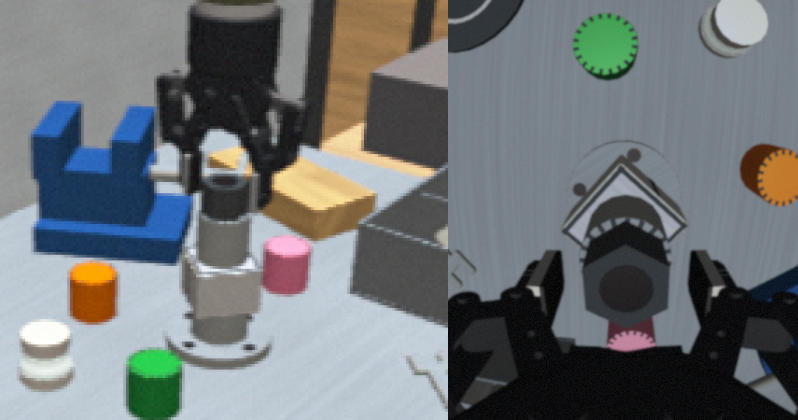

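The jaws straddle the nut, which is centred between the pads at about (627,285) in the crop. Closing.

```bash
python3 -m crank '[[[0,0,0,0,0,0,45],[0,0,0,0,0,0,38],[0,0,0,0,0,0,34],[0,0,0,0,0,0,30],[0,0,0,0,0,0,30],[0,0,0,0,0,0,30]]]' 50; python3 -m crank '[[[0,0,0.1,0,0,0,30],[0,0,0.3,0,0,0,30],[0,0,0.5,0,0,0,30],[0,0,0.6,0,0,0,30],[0,0,0,0,0,0,30],[0,0,0,0,0,0,30]]]';  python3 - <<'E'
from h import *
p,d,W,o=shot('side','s2'); q,_,_,_=shot('wrist','w5'); print(o['position'])
c=p[60:240,230:430]; cv2.imwrite('pics/s2c.png',np.hstack([cv2.resize(c,(448,420),interpolation=3),cv2.resize(q[:,100:450],(350,420))]))
E
```

```text
clock: 3.15
position: [0.5965, -0.3019, 0.14]
ee_rot: [1.0, 0.028, 0.0, 0.0]
ft_force: [-0.2, 0.2, 5.4]
grip_width: 0.413
clock: 3.9
position: [0.5959, -0.3016, 0.2291]
ee_rot: [1.0, 0.028, -0.0, -0.0]
ft_force: [-0.6, -0.1, -2.4]
grip_width: 0.409
[ 0.59592111 -0.30162224  0.22912967]
```

View pics/s2c.png

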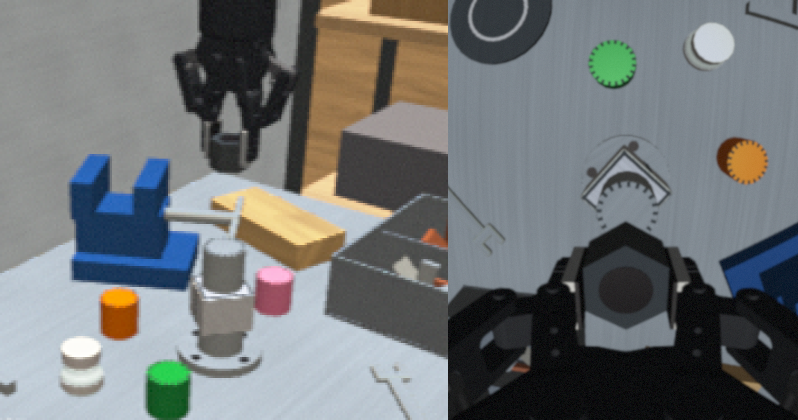

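The nut is held and the stack below looks undisturbed. Moving towards the hexagon disc for a view of it.

```bash
python3 -m crank '[[[0,0.3,0.1,0,0,0,30],[0,0.7,0.1,0,0,0,30],[0,1,0,0,0,0,30],[0,1,0,0,0,0,30],[0,1,0,0,0,0,30],[0,1,0,0,0,0,30],[0,1,0,0,0,0,30],[0,1,0,0,0,0,30]]]';python3 -m crank '[[[0,0.7,0,0,0,0,30],[0,0.3,0,0,0,0,30],[0,0,0,0,0,0,30],[0,0,0,0,0,0,30],[0,0,0,0,0,0,30]]]';  cat > disc.py <<'E'
from h import *
def white(p,pose,cx,cy,half=.068,ppm=3000,thr=None):
    A=ortho('wrist',p,pose,.008,cx,cy,half,ppm); g=cv2.cvtColor(A,6).astype(float)
    N=len(g); yy,xx=np.mgrid[:N,:N]; x=cx+(xx+.5)/ppm-half; y=cy-((yy+.5)/ppm-half)
    return A,g,x,y
def disc(p,pose,cx,cy,it=3):
    for _ in range(it):
        A,g,x,y=white(p,pose,cx,cy)
        r=np.hypot(x-cx,y-cy); inn=r<.063
        t,_=cv2.threshold(g[inn].astype(np.uint8),0,255,cv2.THRESH_OTSU)
        m=inn&(g>t); q=np.c_[x[m],y[m]].astype(np.float32)
        hull=cv2.convexHull((q*1e3)).reshape(-1,2)
        (c,w,a)=cv2.minAreaRect(hull); (e,er)=cv2.minEnclosingCircle(hull)
        cen=q.mean(0); cx,cy=float(cen[0]),float(cen[1])
    return A,dict(mean=cen*1e3,rect=(np.round(c,1),np.round(w,1),round(a,1)),circ=(np.round(e,1),round(er,1)))
E
python3 - <<'E'
from disc import *
q,_,_,o=shot('wrist','w6'); print(o['position'])
A,r=disc(q,(o['position'],o['ee_rot']),.596,.27); print(r); out=[A]
q=cv2.imread('pics/wrist0.png'); pose=(np.array([ 6.24621055e-01, -2.25566038e-06,  2.30505416e-01]),np.array([ 9.99999735e-01,  3.54820125e-05, -7.24743961e-04,  5.30062975e-05]))
for c in [(.45,.126),(.64,.006)]:
    A,r=disc(q,pose,*c); print(r); out.append(A)
for a in out:
    n=len(a)//2; a[n]=(0,0,255); a[:,n]=(0,0,255)
cv2.imwrite('pics/d1.png',cv2.resize(np.hstack(out),(798,266)))
E
```

```text
clock: 5.0
position: [0.5952, 0.1214, 0.2418]
ee_rot: [1.0, 0.028, 0.0, -0.0]
ft_force: [1.9, -0.3, -1.7]
grip_width: 0.41
clock: 5.62
position: [0.5966, 0.1763, 0.2416]
ee_rot: [1.0, 0.027, 0.0, 0.0]
ft_force: [0.6, -0.4, -2.0]
grip_width: 0.408
[0.596574   0.17627967 0.24164797]
{'mean': array([594.6486 , 269.49976], dtype=float32), 'rect': (array([594.6, 269.4]), array([65.8, 73.7]), 11.3), 'circ': (array([594.6, 269.5]), 36.9)}
{'mean': array([447.07364, 127.83846], dtype=float32), 'rect': (array([447.5, 128. ]), array([90.4, 90.2]), 5.5), 'circ': (array([447.4, 128.1]), 60.7)}
{'mean': array([614.89105,  75.89125], dtype=float32), 'rect': (array([616.8,  70.6]), array([125.9,  94.7]), 19.7), 'circ': (array([622.1,  55.8]), 63.0)}
```

View pics/d1.png

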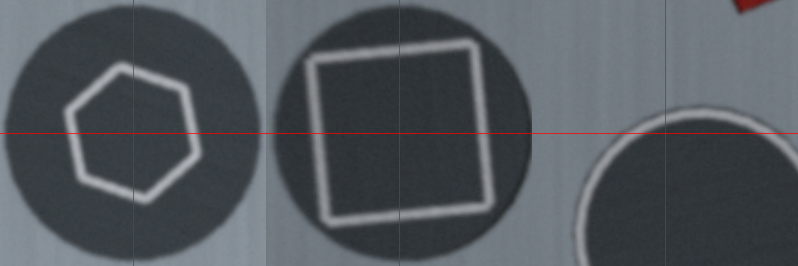

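View pics/w6.png

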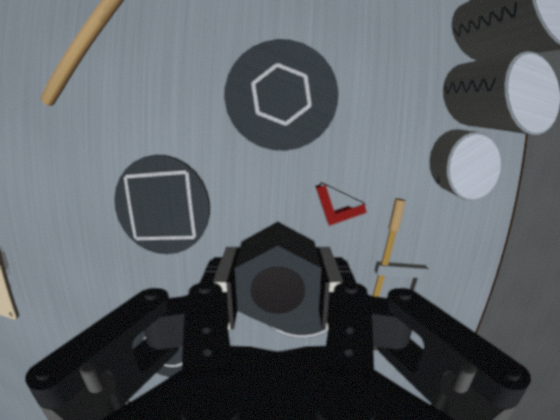

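```bash
cat > inhand.py <<'E'
from h import *
import sys
def inhand(ztop,rad=.03,band=.003):
    q,d,W,o=shot('wrist'); p=o['position']
    m=(abs(W[...,2]-p[2]-ztop)<band)&(np.hypot(W[...,0]-p[0],W[...,1]-p[1])<rad)
    x=W[m]; print('tcp',p.round(4),'n',len(x),'top z',np.median(x[:,2]).round(4))
    t=(x[:,:2]-p[:2])*1e3; print('x',np.percentile(t[:,0],[1,50,99]).round(1),'y',np.percentile(t[:,1],[1,50,99]).round(1))
    uv=np.argwhere(m); print(uv.min(0),uv.max(0))
inhand(float(sys.argv[1]),float(sys.argv[2]))
E
python3 inhand.py .025 .03
```

```text
tcp [0.5965 0.1766 0.2417] n 5966 top z 0.2666
x [-24.4  -0.8  24.7] y [-18.4   2.5  18.5]
[244 208] [328 351]
```

```bash
python3 -m crank '[[[-0.03,0.4,0,0,0,0.8,30],[0,0.75,0,0,0,0.8,30],[0,0.4,-0.3,0,0,0,30],[0,0,-0.7,0,0,0,30],[0,0,-0.9,0,0,0,30],[0,0,-0.8,0,0,0,30],[0,0,-0.5,0,0,0,30],[0,0,-0.25,0,0,0,30]]]';python3 -m crank '[[[0,0,-0.15,0,0,0,30],[0,0,-0.1,0,0,0,30],[0,0,0,0,0,0,30],[0,0,0,0,0,0,30],[0,0,0,0,0,0,30],[0,0,0,0,0,0,30]]]'
```

```text
clock: 6.72
position: [0.5932, 0.2719, 0.0326]
ee_rot: [0.995, 0.099, -0.001, 0.0]
ft_force: [0.7, -0.7, -2.7]
grip_width: 0.415
clock: 7.48
position: [0.5946, 0.2713, 0.0199]
ee_rot: [0.995, 0.098, 0.0, -0.0]
ft_force: [-0.5, 0.3, -2.4]
grip_width: 0.416
```

```bash
python3 -m crank '[[[0,-0.03,-0.04,0,0,0,30],[0,0,-0.03,0,0,0,30],[0,0,-0.02,0,0,0,30],[0,0,-0.01,0,0,0,30],[0,0,0,0,0,0,30],[0,0,0,0,0,0,30]]]'; python3 - <<'E'
from h import *
p,d,W,o=shot('side','s3'); q,_,_,_=shot('wrist','w7')
c=p[270:390,60:220]; cv2.imwrite('pics/s3c.png',np.hstack([cv2.resize(c,(448,336),interpolation=3),cv2.resize(q[:,100:450],(350,420))[:336]]))
E
```

```text
clock: 8.22
position: [0.5945, 0.2694, 0.0136]
ee_rot: [0.995, 0.098, 0.0, -0.0]
ft_force: [0.7, -0.4, -2.7]
grip_width: 0.415
```

View pics/s3c.png

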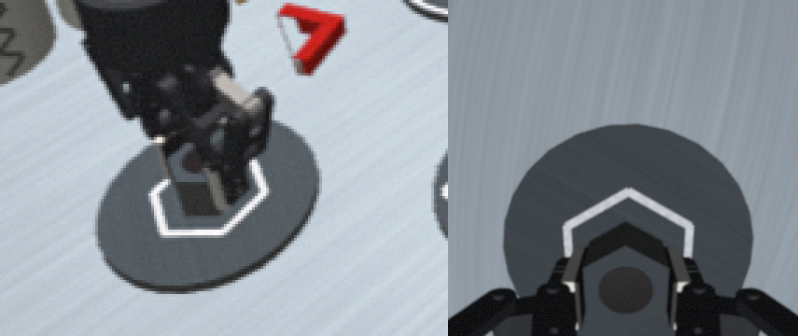

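Aligned, and centred in the outline. The force is still free air, so I lower further in 0.6 mm steps.

```bash
python3 -m crank '[[[0,0,-0.01,0,0,0,30],[0,0,-0.01,0,0,0,30],[0,0,0,0,0,0,30],[0,0,0,0,0,0,30]]]'; python3 -m crank '[[[0,0,-0.01,0,0,0,30],[0,0,-0.01,0,0,0,30],[0,0,0,0,0,0,30],[0,0,0,0,0,0,30]]]'
```

```text
clock: 8.82
position: [0.5945, 0.2695, 0.013]
ee_rot: [0.995, 0.098, 0.0, -0.0]
ft_force: [-3.1, -1.4, 5.8]
grip_width: 0.412
clock: 9.32
position: [0.5945, 0.2695, 0.013]
ee_rot: [0.995, 0.098, 0.0, 0.0]
ft_force: [-7.8, -3.3, 16.3]
grip_width: 0.409
```

Contact confirmed. I relieve the press and open slowly.

```bash
python3 -m crank '[[[0,0,0.02,0,0,0,30],[0,0,0,0,0,0,34],[0,0,0,0,0,0,38],[0,0,0,0,0,0,42],[0,0,0,0,0,0,48],[0,0,0,0,0,0,56],[0,0,0,0,0,0,64],[0,0,0.2,0,0,0,64]]]' 20; python3 -m crank '[[[0,0,0.6,0,0,0,64],[0,0,1,0,0,0,70],[0,0,1,0,0,0,80],[0,0,1,0,0,0,85],[0,-0.8,0.3,0,0,0,85],[0,-0.8,0,0,0,0,85],[0,-0,0,0,0,0,85],[0,0,0,0,0,0,85]]]'; python3 - <<'E'
from disc import *
q,_,_,o=shot('wrist','w8'); print(o['position'])
pose=(o['position'],o['ee_rot'])
A=ortho('wrist',q,pose,.008,.5946,.2695,.066,3000);B=ortho('wrist',q,pose,.038,.5946,.2695,.066,3000)
for a in (A,B):
    n=len(a)//2; a[n]=(0,0,255); a[:,n]=(0,0,255)
cv2.imwrite('pics/o2.png',np.hstack([A,B]))
E
```

```text
clock: 10.32
position: [0.5937, 0.2691, 0.0238]
ee_rot: [0.995, 0.098, -0.001, 0.0]
ft_force: [-0.2, -0.2, -0.3]
grip_width: 0.751
clock: 11.32
position: [0.5943, 0.174, 0.259]
ee_rot: [0.995, 0.098, 0.0, -0.0]
ft_force: [-0.7, -0.4, -0.3]
grip_width: 0.998
[0.59425709 0.17397675 0.2590325 ]
```

View pics/o2.png

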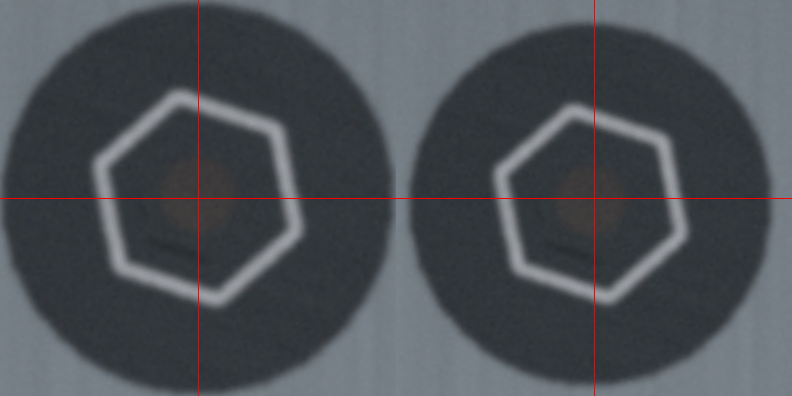

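Nut's hole lies within about 1 mm of the hexagon centre. Going back to the stack.

```bash
python3 -m crank '[[[0,-0.4,0,0,0,0,85],[0,-0.8,0,0,0,-0.5,85],[0,-1,0,0,0,-0.5,85],[0,-1,0,0,0,-0.5,85],[0,-1,0,0,0,-0.5,85],[0,-1,0,0,0,0,85],[0,-1,0,0,0,0,85],[0,-1,0,0,0,0,85]]]'; python3 -m crank '[[[0,-0.5,-0.3,0,0,0,85],[0,0,0,0,0,0,85],[0,0,0,0,0,0,85],[0,0,0,0,0,0,85]]]';  python3 - <<'E'
from disc import *
q,d,W,o=shot('wrist','w9'); print(o['position'],o['ee_rot'])
pose=(o['position'],o['ee_rot'])
A,r=disc(q,pose,.433,-.105); print(r)
m=(abs(W[...,2]-.135)<.004)&(np.hypot(W[...,0]-.596,W[...,1]+.30)<.04); t=W[m]*1e3
print('pipe',len(t),np.median(t[:,2]),cv2.minEnclosingCircle(t[:,:2].astype(np.float32)),t.mean(0))
B=ortho('wrist',q,pose,.135,.596,-.301,.045,4400)
for a in (A,B):
    n=len(a)//2; a[n]=(0,0,255); a[:,n]=(0,0,255)
cv2.imwrite('pics/o3.png',np.hstack([cv2.resize(A,(396,396)),B]))
E
```

```text
clock: 12.38
position: [0.5951, -0.2587, 0.2584]
ee_rot: [1.0, 0.012, 0.0, -0.0]
ft_force: [0.2, -0.3, 0.5]
grip_width: 0.993
clock: 12.88
position: [0.5954, -0.2866, 0.241]
ee_rot: [1.0, 0.012, 0.001, -0.0]
ft_force: [0.9, 0.6, 0.6]
grip_width: 0.996
[ 0.59541351 -0.28658115  0.24099439] [ 9.99928886e-01  1.19101680e-02  5.69818046e-04 -2.14651052e-04]
{'mean': array([ 432.00974, -108.00796], dtype=float32), 'rect': (array([ 432.4, -108. ]), array([77.7, 78.3]), 90.0), 'circ': (array([ 432.5, -107.9]), 39.5)}
pipe 2552 134.9444383608753 ((595.6873168945312, -304.2476806640625), 23.979434967041016) [ 595.61615171 -303.24094683  134.91259813]
```

View pics/o3.png

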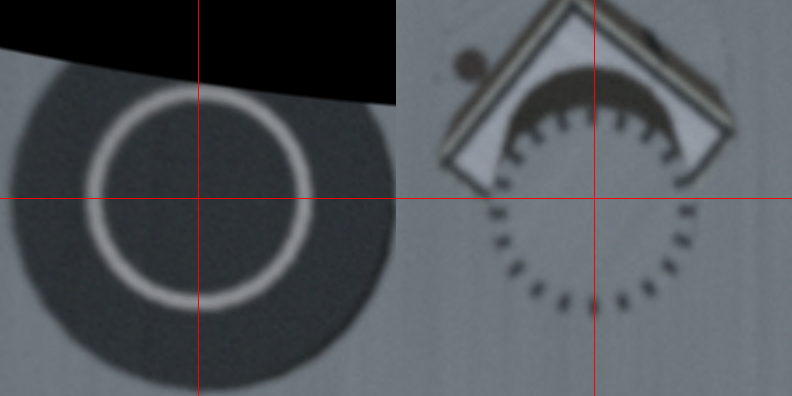

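```bash
python3 -m crank '[[[0,-0.28,0,0,0,0,85],[0,0,-0.5,0,0,0,80],[0,0,-0.7,0,0,0,72],[0,0,-0.6,0,0,0,68],[0,0,-0.4,0,0,0,68],[0,0,-0.2,0,0,0,68],[0,0,0,0,0,0,68],[0,0,0,0,0,0,68]]]'; python3 - <<'E'
from h import *
p,d,W,o=shot('side','s4'); q,_,_,_=shot('wrist','w10')
c=p[90:240,250:410]; cv2.imwrite('pics/s4c.png',np.hstack([cv2.resize(c,(448,420),interpolation=3),cv2.resize(q[:,100:450],(350,420))]))
E
```

```text
clock: 13.92
position: [0.5951, -0.3059, 0.0977]
ee_rot: [1.0, 0.01, 0.001, 0.0]
ft_force: [-0.0, 0.4, 0.6]
grip_width: 0.795
```

View pics/s4c.png

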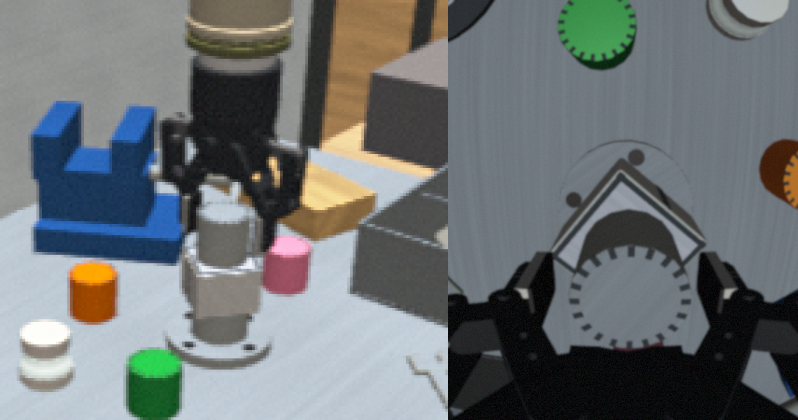

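The pads straddle the bright pipe stub. A small y correction, then close and lift.

```bash
python3 -m crank '[[[0.01,0.04,0,0,0,0,60],[0,0,0,0,0,0,55],[0,0,0,0,0,0,50],[0,0,0,0,0,0,46],[0,0,0,0,0,0,42],[0,0,0,0,0,0,42],[0,0,0,0,0,0,42]]]' 60; python3 -m crank '[[[0,0,0.1,0,0,0,42],[0,0,0.3,0,0,0,42],[0,0,0.5,0,0,0,42],[0,0,0.8,0,0,0,42],[0,0,0.6,0,0,0,42],[0,0,0,0,0,0,42],[0,0,0,0,0,0,42]]]';  python3 - <<'E'
from h import *
p,d,W,o=shot('side','s5'); q,d,W,o=shot('wrist','w11'); print(o['position'])
c=p[60:240,230:430]; cv2.imwrite('pics/s5c.png',np.hstack([cv2.resize(c,(448,420),interpolation=3),cv2.resize(q[:,100:450],(350,420))]))
E
python3 inhand.py .038 .026
```

```text
clock: 14.9
position: [0.5957, -0.3029, 0.097]
ee_rot: [1.0, 0.011, 0.001, 0.0]
ft_force: [2.0, 1.3, 5.2]
grip_width: 0.546
clock: 15.78
position: [0.5943, -0.3028, 0.2332]
ee_rot: [1.0, 0.01, -0.001, -0.0]
ft_force: [-0.2, 0.0, -4.3]
grip_width: 0.55
[ 0.59417251 -0.30263961  0.23251391]
tcp [ 0.5942 -0.3026  0.2323] n 10141 top z 0.2701
x [-24.3  -0.6  23.4] y [-20.5   2.2  22.1]
[250 211] [350 346]
```

View pics/s5c.png

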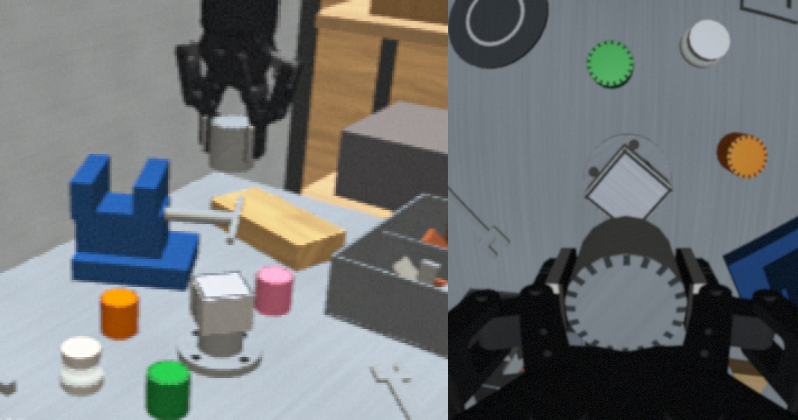

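Pipe stub is held, and the box and flange stay in place. Moving to view the small-circle disc.

```bash
python3 -m crank '[[[-0.3,0.2,0,0,0,0,42],[-0.6,0.4,0,0,0,0,42],[-0.7,0.5,0,0,0,0,42],[-0.6,0.4,0,0,0,0,42],[-0.4,0.2,0,0,0,0,42],[0,0,0,0,0,0,42],[0,0,0,0,0,0,42],[0,0,0,0,0,0,42]]]';  python3 - <<'E'
from disc import *
q,d,W,o=shot('wrist','w12'); print(o['position'],o['ee_rot'])
pose=(o['position'],o['ee_rot'])
A,r=disc(q,pose,.433,-.108); print(r)
n=len(A)//2; A[n]=(0,0,255); A[:,n]=(0,0,255)
cv2.imwrite('pics/o4.png',A)
E
```

```text
clock: 16.92
position: [0.4395, -0.2013, 0.234]
ee_rot: [1.0, 0.01, -0.0, -0.0]
ft_force: [-0.1, -0.4, -3.6]
grip_width: 0.546
[ 0.4394575  -0.20125586  0.2339664 ] [ 9.99945901e-01  1.03989051e-02 -2.28381461e-04 -7.19571840e-05]
{'mean': array([ 432.697  , -108.04518], dtype=float32), 'rect': (array([ 432.8, -108. ]), array([77.5, 77.8]), 45.0), 'circ': (array([ 432.7, -108. ]), 39.1)}
```

View pics/o4.png

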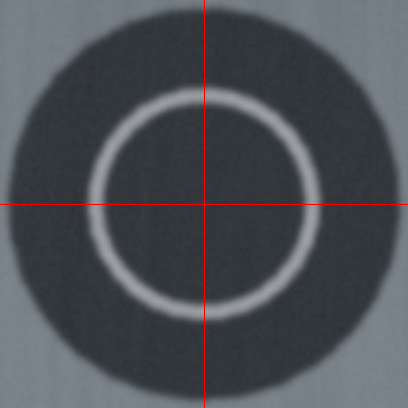

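```bash
python3 -m crank '[[[-0.11,0.5,0,0,0,0,42],[0,0.7,0,0,0,0,42],[0,0.36,-0.3,0,0,0,42],[0,0,-0.7,0,0,0,42],[0,0,-0.9,0,0,0,42],[0,0,-0.8,0,0,0,42],[0,0,-0.5,0,0,0,42],[0,0,-0.2,0,0,0,42]]]';python3 -m crank '[[[0,0,-0.1,0,0,0,42],[0,0,0,0,0,0,42],[0,0,0,0,0,0,42],[0,0,0,0,0,0,42]]]'; python3 - <<'E'
from h import *
p,d,W,o=shot('side','s6'); q,_,_,_=shot('wrist','w13')
c=p[210:330,270:430]; cv2.imwrite('pics/s6c.png',np.hstack([cv2.resize(c,(448,336),interpolation=3),cv2.resize(q[:,100:450],(350,420))[:336]]))
E
```

```text
clock: 17.98
position: [0.4317, -0.1073, 0.0286]
ee_rot: [1.0, 0.01, -0.001, -0.0]
ft_force: [-1.2, 0.1, -3.0]
grip_width: 0.549
clock: 18.48
position: [0.433, -0.1075, 0.0251]
ee_rot: [1.0, 0.01, 0.001, 0.0]
ft_force: [-0.3, 0.2, -3.3]
grip_width: 0.549
```

View pics/s6c.png

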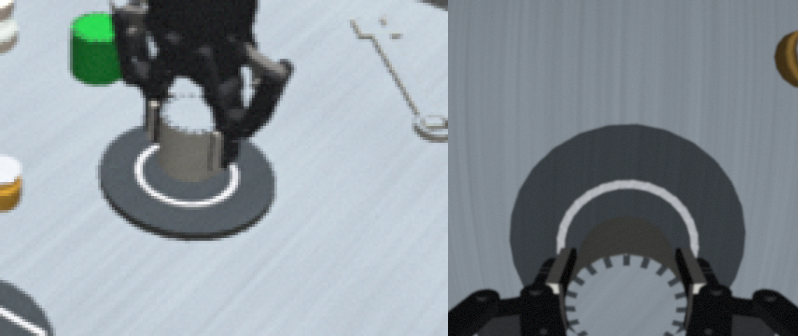

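```bash
python3 -m crank '[[[0,0,-0.07,0,0,0,42],[0,0,-0.05,0,0,0,42],[0,0,-0.03,0,0,0,42],[0,0,-0.01,0,0,0,42],[0,0,0,0,0,0,42],[0,0,0,0,0,0,42]]]';python3 -m crank '[[[0,0,-0.01,0,0,0,42],[0,0,0,0,0,0,42],[0,0,0,0,0,0,42]]]'
```

```text
clock: 19.32
position: [0.4323, -0.1073, 0.0149]
ee_rot: [1.0, 0.01, -0.0, -0.0]
ft_force: [-3.9, 0.5, 4.1]
grip_width: 0.547
clock: 19.7
position: [0.4323, -0.1073, 0.0148]
ee_rot: [1.0, 0.01, -0.0, -0.0]
ft_force: [-8.4, 1.9, 14.2]
grip_width: 0.547
```

```bash
python3 -m crank '[[[0,0,0.015,0,0,0,42],[0,0,0,0,0,0,46],[0,0,0,0,0,0,50],[0,0,0,0,0,0,54],[0,0,0,0,0,0,60],[0,0,0,0,0,0,66],[0,0,0,0,0,0,72],[0,0,0.2,0,0,0,72]]]' 20; python3 -m crank '[[[0,0,0.6,0,0,0,72],[0,0,1,0,0,0,80],[0,0,1,0,0,0,85],[0,0,0.8,0,0,0,85],[0,-0.8,0.2,0,0,0,85],[0,-0.8,0,0,0,0,85],[0,-0,0,0,0,0,85],[0,0,0,0,0,0,85]]]'; python3 - <<'E'
from disc import *
q,_,W,o=shot('wrist','w14'); print(o['position'])
pose=(o['position'],o['ee_rot'])
A=ortho('wrist',q,pose,.008,.4327,-.108,.066,3000);B=ortho('wrist',q,pose,.053,.4327,-.108,.066,3000)
m=(abs(W[...,2]-.053)<.004)&(np.hypot(W[...,0]-.4327,W[...,1]+.108)<.05); t=W[m]*1e3
print(np.median(t[:,2]),cv2.minEnclosingCircle(t[:,:2].astype(np.float32)),t.mean(0))
for a in (A,B):
    n=len(a)//2; a[n]=(0,0,255); a[:,n]=(0,0,255)
cv2.imwrite('pics/o5.png',np.hstack([A,B]))
E
```

```text
clock: 20.7
position: [0.4318, -0.1073, 0.0269]
ee_rot: [1.0, 0.01, -0.001, -0.0]
ft_force: [0.9, -0.2, -0.1]
grip_width: 0.844
clock: 21.7
position: [0.4324, -0.2028, 0.2435]
ee_rot: [1.0, 0.011, 0.0, -0.0]
ft_force: [0.3, 0.1, 0.1]
grip_width: 0.993
[ 0.43240097 -0.2028303   0.2434603 ]
52.838862544746235 ((431.45703125, -109.19752502441406), 24.079721450805664) [ 431.59669282 -109.0756333    52.82785822]
```

View pics/o5.png

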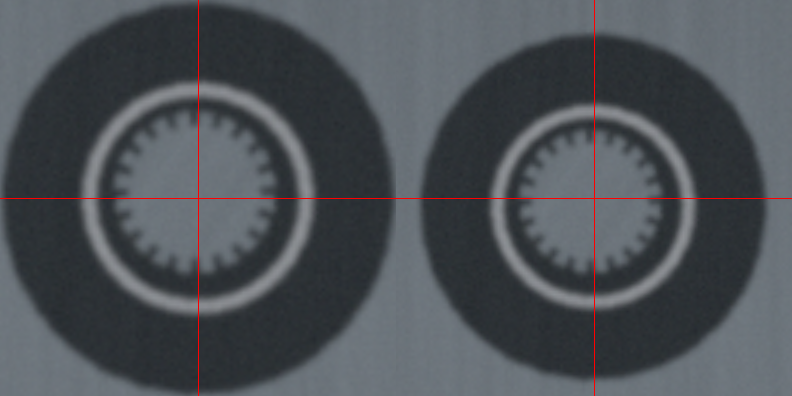

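Pipe stub stands within about 1.5 mm of the circle's centre. Now the box.

```bash
python3 -m crank '[[[0.4,-0.2,0,0,0,0,85],[0.8,-0.4,0,0,0,0,85],[0.8,-0.4,0,0,0,0,85],[0.6,-0.4,-0.2,0,0,0,85],[0.13,-0.15,-0.3,0,0,0,85],[0,0,0,0,0,0,85],[0,0,0,0,0,0,85],[0,0,0,0,0,0,85]]]';  python3 - <<'E'
from disc import *
q,d,W,o=shot('wrist','w15'); print(o['position'],o['ee_rot'])
pose=(o['position'],o['ee_rot'])
m=(abs(W[...,2]-.09)<.004)&(np.hypot(W[...,0]-.596,W[...,1]+.30)<.055); t=W[m]*1e3
print('box',len(t),np.median(t[:,2]),cv2.minAreaRect(t[:,:2].astype(np.float32)),t.mean(0))
B=ortho('wrist',q,pose,.09,.596,-.301,.06,5000)
n=300; B[n]=(0,0,255); B[:,n]=(0,0,255)
cv2.imwrite('pics/o6.png',B)
E
```

```text
clock: 22.75
position: [0.5961, -0.2959, 0.2146]
ee_rot: [1.0, 0.011, 0.001, 0.0]
ft_force: [0.5, -0.0, -0.1]
grip_width: 0.998
[ 0.59610185 -0.29587511  0.2145843 ] [9.99942533e-01 1.06782611e-02 9.34974215e-04 1.75020318e-04]
box 4678 89.98176752488337 ((594.8639526367188, -302.93353271484375), (60.93444061279297, 60.639366149902344), 50.430511474609375) [ 594.7804224  -301.54624417   89.9548962 ]
```

View pics/o6.png

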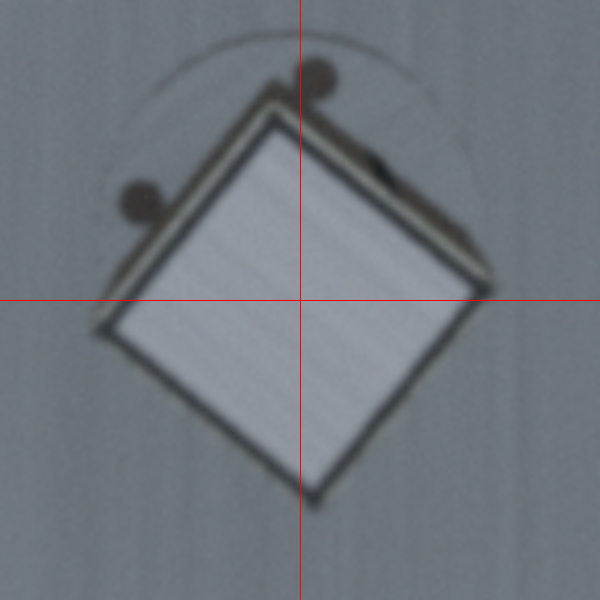

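Box top corners in the 5 px/mm view: (98,330), (315,505), (490,290), (275,110). Centre is (0.5949,-0.3028) and the sides lie at -39.4°/50.6°.

```bash
python3 -m crank '[[[-0.02,-0.115,0,0,0,-1,85],[0,0,0,0,0,-1,85],[0,0,0,0,0,-1,85],[0,0,0,0,0,-1,85],[0,0,-0.2,0,0,-1,85],[0,0,-0.2,0,0,-1,85],[0,0,-0.2,0,0,-1,85],[0,0,-0.1,0,0,-1,85]]]'; python3 -m crank '[[[0,0,-0,0,0,-0.12,85],[0,0,0,0,0,0,85],[0,0,0,0,0,0,85],[0,0,0,0,0,0,85]]]'; python3 - <<'E'
from disc import *
q,d,W,o=shot('wrist','w16'); print(o['position'],o['ee_rot'])
M=R.from_quat(o['ee_rot']).as_matrix(); print('yaw',np.degrees(np.arctan2(M[1,0],M[0,0])))
m=(abs(W[...,2]-.09)<.004)&(np.hypot(W[...,0]-.596,W[...,1]+.30)<.055); t=W[m]*1e3
print('box',len(t),np.median(t[:,2]),cv2.minAreaRect(t[:,:2].astype(np.float32)),t.mean(0))
E
```

```text
clock: 23.8
position: [0.5948, -0.3029, 0.1711]
ee_rot: [0.943, -0.333, 0.0, -0.0]
ft_force: [-0.6, 1.2, 0.1]
grip_width: 0.993
clock: 24.3
position: [0.5951, -0.3033, 0.1713]
ee_rot: [0.942, -0.337, 0.0, -0.0]
ft_force: [0.5, -0.4, 1.1]
grip_width: 0.996
[ 0.59506683 -0.30333633  0.17130454] [ 9.41557694e-01 -3.36851686e-01  2.25171372e-04 -2.09635641e-05]
yaw -39.37035814538953
box 6492 89.93674582274369 ((595.1571655273438, -302.47149658203125), (60.307098388671875, 60.56586837768555), 51.083072662353516) [ 596.07652681 -301.30713528   89.89642408]
```

View pics/w16.png

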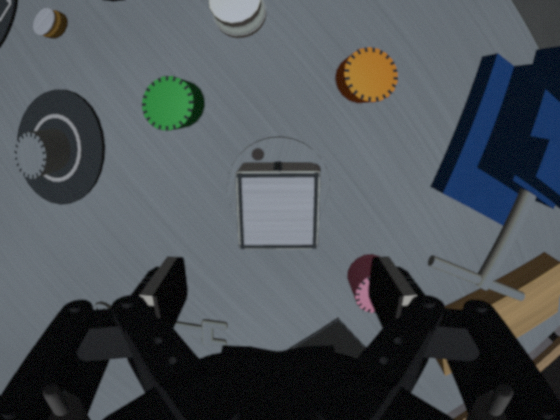

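```bash
python3 -m crank '[[[0,0,-0.4,0,0,0,85],[0,0,-0.5,0,0,0,85],[0,0,-0.5,0,0,0,80],[0,0,-0.4,0,0,0,78],[0,0,-0.19,0,0,0,78],[0,0,0,0,0,0,78],[0,0,0,0,0,0,78]]]'; python3 - <<'E'
from h import *
p,d,W,o=shot('side','s7'); q,_,_,_=shot('wrist','w17')
c=p[90:240,250:410]; cv2.imwrite('pics/s7c.png',np.hstack([cv2.resize(c,(448,420),interpolation=3),cv2.resize(q[:,100:450],(350,420))]))
E
```

```text
clock: 25.22
position: [0.5957, -0.3036, 0.0529]
ee_rot: [0.941, -0.337, 0.001, 0.0]
ft_force: [0.1, -0.4, 0.6]
grip_width: 0.913
```

View pics/s7c.png

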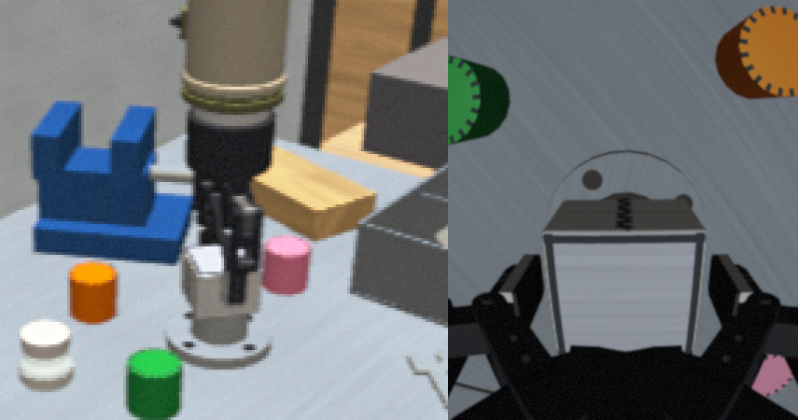

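```bash
python3 -m crank '[[[0,0,0,0,0,0,72],[0,0,0,0,0,0,67],[0,0,0,0,0,0,63],[0,0,0,0,0,0,59],[0,0,0,0,0,0,54],[0,0,0,0,0,0,54],[0,0,0,0,0,0,54]]]' 70; python3 -m crank '[[[0,0,0.1,0,0,0,54],[0,0,0.3,0,0,0,54],[0,0,0.6,0,0,0,54],[0,0,0.9,0,0,0,54],[0,0,0.7,0,0,0,54],[0,0,0.4,0,0,0,54],[0,0,0,0,0,0,54],[0,0,0,0,0,0,54]]]';  python3 - <<'E'
from h import *
p,d,W,o=shot('side','s8'); q,d,W,o=shot('wrist','w18'); print(o['position'])
c=p[60:240,230:430]; cv2.imwrite('pics/s8c.png',np.hstack([cv2.resize(c,(448,420),interpolation=3),cv2.resize(q[:,100:450],(350,420))]))
E
python3 inhand.py .038 .035
```

```text
clock: 26.2
position: [0.5952, -0.3034, 0.0521]
ee_rot: [0.941, -0.337, 0.0, 0.0]
ft_force: [-1.0, -0.0, 5.2]
grip_width: 0.69
clock: 27.2
position: [0.5944, -0.3029, 0.2302]
ee_rot: [0.941, -0.337, -0.001, -0.0]
ft_force: [-1.2, 0.2, -6.0]
grip_width: 0.692
[ 0.59426289 -0.30286753  0.22981675]
tcp [ 0.5943 -0.3029  0.2298] n 17502 top z 0.2676
x [-30.2   4.7  32.8] y [-28.6   5.8  33.3]
[227 188] [352 369]
```

View pics/s8c.png

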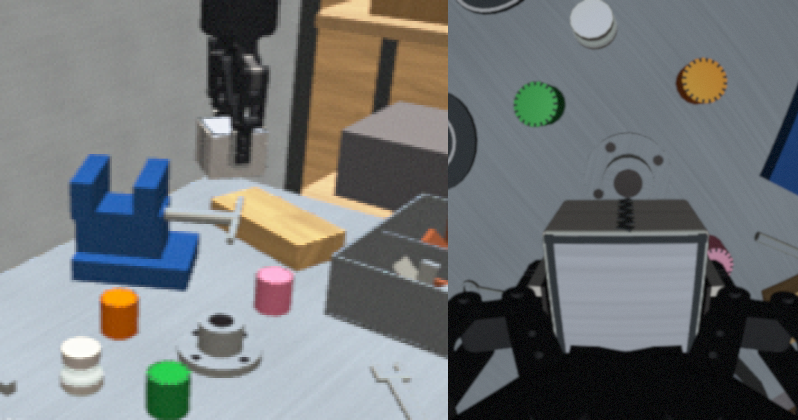

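```bash
python3 -m crank '[[[-0.1,0.3,0,0,0,0.6,54],[-0.3,0.7,0,0,0,1,54],[-0.4,0.9,0,0,0,1,54],[-0.4,0.9,0,0,0,1,54],[-0.4,0.9,0,0,0,1,54],[-0.4,0.9,0,0,0,1,54],[-0.3,0.6,0,0,0,1,54],[-0.1,0.35,0,0,0,1,54]]]'; python3 -m crank '[[[0,0,-0,0,0,0.9,54],[0,0,0,0,0,0.5,54],[0,0,0,0,0,0,54],[0,0,0,0,0,0,54],[0,0,0,0,0,0,54]]]'; python3 - <<'E'
from disc import *
q,d,W,o=shot('wrist','w19'); print(o['position'],o['ee_rot'])
M=R.from_quat(o['ee_rot']).as_matrix(); print('yaw',np.degrees(np.arctan2(M[1,0],M[0,0])))
pose=(o['position'],o['ee_rot'])
A,r=disc(q,pose,.447,.128); print(r)
B=ortho('wrist',q,pose,o['position'][2]+.0378,o['position'][0],o['position'][1],.05,4080)
for a in (A,B): n=len(a)//2; a[n]=(0,0,255); a[:,n]=(0,0,255)
cv2.imwrite('pics/o7.png',np.hstack([A,B[:408,:408]]))
E
```

```text
clock: 28.35
position: [0.4497, 0.0316, 0.2313]
ee_rot: [1.0, -0.01, -0.0, -0.0]
ft_force: [0.9, -0.4, -5.2]
grip_width: 0.693
clock: 28.98
position: [0.451, 0.0296, 0.2315]
ee_rot: [0.999, 0.048, -0.0, -0.0]
ft_force: [-0.1, -0.2, -6.0]
grip_width: 0.695
[0.45097114 0.02964492 0.23152411] [ 9.98824575e-01  4.84712716e-02 -5.67685011e-05 -4.85089760e-06]
yaw 5.556575923935542
{'mean': array([447.9535 , 127.79655], dtype=float32), 'rect': (array([447.9, 127.9]), array([89.9, 89.8]), 5.7), 'circ': (array([447.9, 127.8]), 60.5)}
```

View pics/o7.png

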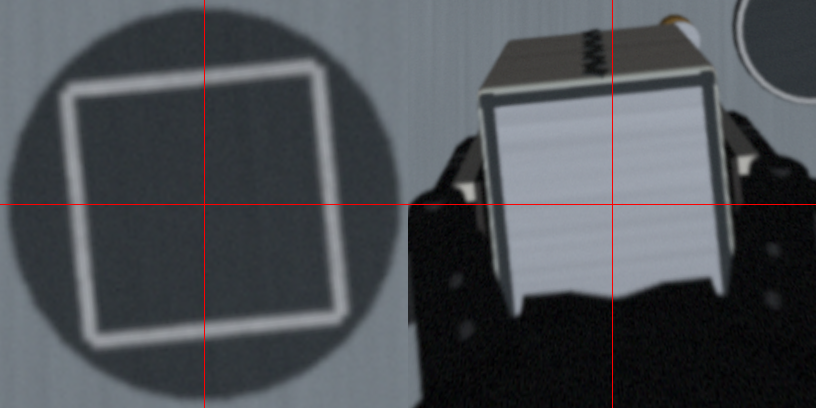

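View pics/w19.png

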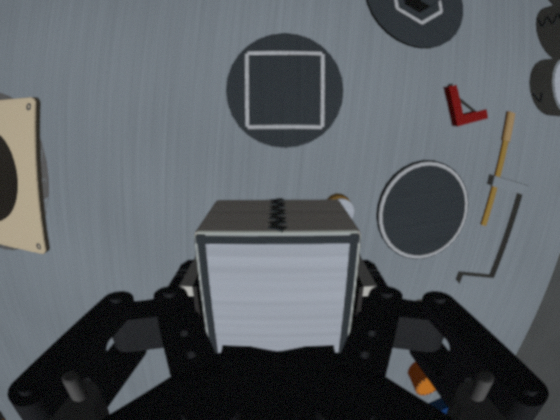

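```bash
python3 -m crank '[[[-0.04,0.5,0,0,0,0,54],[0,0.75,0,0,0,0,54],[0,0.4,-0.3,0,0,0,54],[0,0,-0.7,0,0,0,54],[0,0,-0.9,0,0,0,54],[0,0,-0.8,0,0,0,54],[0,0,-0.5,0,0,0,54],[0,0,-0.2,0,0,0,54]]]';python3 -m crank '[[[0,0,-0.1,0,0,0,54],[0,0,0,0,0,0,54],[0,0,0,0,0,0,54],[0,0,0,0,0,0,54]]]'; python3 - <<'E'
from h import *
p,d,W,o=shot('side','s9'); q,_,_,_=shot('wrist','w20')
c=p[270:390,170:330]; cv2.imwrite('pics/s9c.png',np.hstack([cv2.resize(c,(448,336),interpolation=3),cv2.resize(q[:,100:450],(350,420))[:336]]))
E
```

```text
clock: 30.02
position: [0.4477, 0.1284, 0.0261]
ee_rot: [0.999, 0.049, -0.001, 0.0]
ft_force: [-0.1, 0.1, -4.7]
grip_width: 0.693
clock: 30.52
position: [0.4491, 0.1288, 0.0223]
ee_rot: [0.999, 0.049, 0.001, -0.0]
ft_force: [0.0, -0.2, -5.7]
grip_width: 0.689
```

View pics/s9c.png

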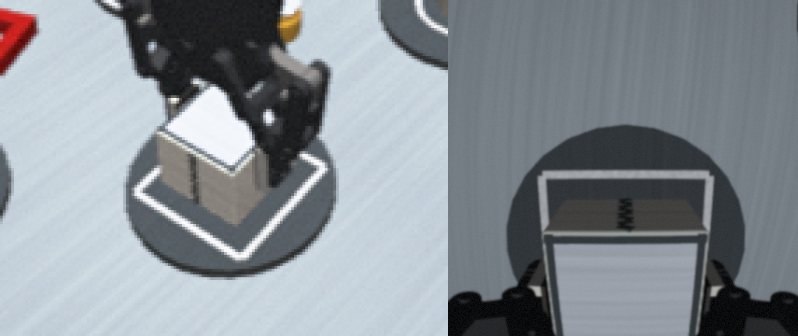

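```bash
python3 -m crank '[[[0,0,-0.05,0,0,0,54],[0,0,-0.04,0,0,0,54],[0,0,-0.02,0,0,0,54],[0,0,0,0,0,0,54],[0,0,0,0,0,0,54]]]';python3 -m crank '[[[0,0,-0.01,0,0,0,54],[0,0,0,0,0,0,54],[0,0,0,0,0,0,54]]]'
```

```text
clock: 31.25
position: [0.4486, 0.1287, 0.015]
ee_rot: [0.999, 0.049, 0.0, -0.0]
ft_force: [0.3, 0.1, -5.3]
grip_width: 0.693
clock: 31.62
position: [0.4487, 0.1287, 0.0149]
ee_rot: [0.999, 0.049, 0.0, 0.0]
ft_force: [-4.8, -1.3, 5.8]
grip_width: 0.696
```

```bash
python3 -m crank '[[[0,0,0.005,0,0,0,54],[0,0,0,0,0,0,58],[0,0,0,0,0,0,62],[0,0,0,0,0,0,66],[0,0,0,0,0,0,72],[0,0,0,0,0,0,78],[0,0,0,0,0,0,82],[0,0,0.2,0,0,0,82]]]' 20; python3 -m crank '[[[0,0,0.6,0,0,0,82],[0,0,1,0,0,0,85],[0,0,1,0,0,0,85],[0,0,0.8,0,0,0,85],[0,-0.8,0.2,0,0,0,85],[0,-0.8,0,0,0,0,85],[0,-0,0,0,0,0,85],[0,0,0,0,0,0,85]]]'; python3 - <<'E'
from disc import *
q,_,W,o=shot('wrist','w21'); print(o['position'])
pose=(o['position'],o['ee_rot'])
A=ortho('wrist',q,pose,.008,.4479,.1279,.066,3000);B=ortho('wrist',q,pose,.053,.4479,.1279,.066,3000)
m=(abs(W[...,2]-.053)<.004)&(np.hypot(W[...,0]-.4479,W[...,1]-.1279)<.05); t=W[m]*1e3
print(np.median(t[:,2]),cv2.minAreaRect(t[:,:2].astype(np.float32)),t.mean(0))
for a in (A,B):
    n=len(a)//2; a[n]=(0,0,255); a[:,n]=(0,0,255)
cv2.imwrite('pics/o8.png',np.hstack([A,B]))
print(disc(q,pose,.641,.006)[1])
E
```

```text
clock: 32.62
position: [0.448, 0.1285, 0.0266]
ee_rot: [0.999, 0.049, -0.001, 0.0]
ft_force: [0.1, -0.1, 0.2]
grip_width: 0.961
clock: 33.62
position: [0.4485, 0.0334, 0.2433]
ee_rot: [0.999, 0.049, 0.0, -0.0]
ft_force: [0.1, 0.9, 0.4]
grip_width: 0.996
[0.4484869  0.03336863 0.24325138]
52.72151079567863 ((447.2684020996094, 129.90127563476562), (59.98536682128906, 60.34355163574219), 5.9249982833862305) [447.23122031 129.17449517  52.72825836]
{'mean': array([653.165  ,  79.05238], dtype=float32), 'rect': (array([651.3,  72.9]), array([ 94.1, 126. ]), 81.4), 'circ': (array([648.9,  57.3]), 63.0)}
```

View pics/o8.png

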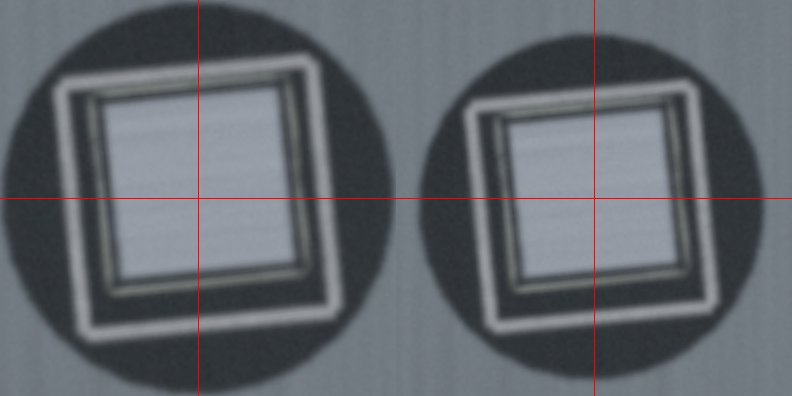

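Box is in the square, within 1–2 mm and parallel (5.9° against 5.7°). Now the flange.

```bash
python3 -m crank '[[[0.1,-0.3,0,0,0,0,85],[0.3,-0.7,0,0,0,0,85],[0.4,-0.9,0,0,0,0,85],[0.5,-0.9,0,0,0,0,85],[0.5,-0.9,0,0,0,0,85],[0.4,-0.9,-0.2,0,0,0,85],[0.2,-0.6,-0.3,0,0,0,85],[0.04,-0.2,-0.2,0,0,0,85]]]'; python3 -m crank '[[[0,0,0,0,0,0,85],[0,0,0,0,0,0,85],[0,0,0,0,0,0,85]]]'; python3 - <<'E'
from disc import *
q,d,W,o=shot('wrist','w22'); print(o['position'],o['ee_rot'])
pose=(o['position'],o['ee_rot'])
for z,r in((.045,.04),(.012,.07)):
    m=(abs(W[...,2]-z)<.004)&(np.hypot(W[...,0]-.595,W[...,1]+.303)<r); t=W[m]*1e3
    print(z,len(t),np.median(t[:,2]),cv2.minEnclosingCircle(t[:,:2].astype(np.float32)))
B=ortho('wrist',q,pose,.045,.595,-.303,.04,5000);C=ortho('wrist',q,pose,.012,.595,-.303,.06,3334)[:400,:400]
for a in (B,C): a[200]=(0,0,255); a[:,200]=(0,0,255)
cv2.circle(B,(200,200),135,(0,255,0),1);cv2.circle(C,(200,200),167,(0,255,0),1)
cv2.imwrite('pics/o9.png',np.hstack([B,C]))
E
```

```text
clock: 34.67
position: [0.5953, -0.2921, 0.1988]
ee_rot: [0.999, 0.049, -0.001, -0.0]
ft_force: [-0.3, 0.6, -0.6]
grip_width: 0.995
clock: 35.05
position: [0.5957, -0.2898, 0.2019]
ee_rot: [0.999, 0.05, 0.001, -0.0]
ft_force: [0.2, -0.1, 0.3]
grip_width: 0.995
[ 0.59565677 -0.28980911  0.20194866] [ 9.98758857e-01  4.97991209e-02  8.89814371e-04 -2.67384434e-05]
0.045 2371 45.072543730958145 ((594.2461547851562, -304.65814208984375), 27.03176498413086)
0.012 4180 11.95419299427833 ((594.1035766601562, -304.49005126953125), 50.31215286254883)
```

View pics/o9.png

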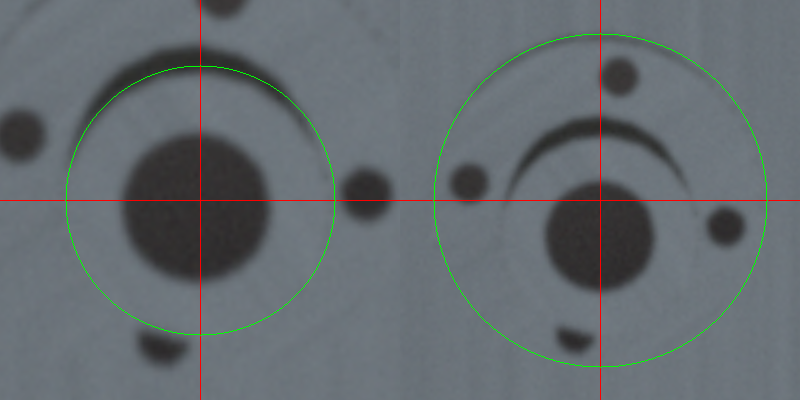

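```bash
python3 -m crank '[[[-0.025,-0.245,-0.2,0,0,0,85],[0,0,-0.6,0,0,0,85],[0,0,-0.8,0,0,0,80],[0,0,-0.7,0,0,0,75],[0,0,-0.4,0,0,0,73],[0,0,-0.2,0,0,0,73],[0,0,-0.08,0,0,0,73],[0,0,0,0,0,0,73]]]'; python3 -m crank '[[[0,0,0,0,0,0,73],[0,0,0,0,0,0,73]]]'; python3 - <<'E'
from h import *
p,d,W,o=shot('side','s10'); q,_,_,_=shot('wrist','w23')
c=p[120:240,250:410]; cv2.imwrite('pics/s10c.png',np.hstack([cv2.resize(c,(448,420),interpolation=3),cv2.resize(q[:,100:450],(350,420))]))
E
```

```text
clock: 36.1
position: [0.5938, -0.3064, 0.0226]
ee_rot: [0.999, 0.049, 0.0, 0.0]
ft_force: [0.6, 0.3, 1.0]
grip_width: 0.852
clock: 36.35
position: [0.594, -0.3061, 0.0228]
ee_rot: [0.999, 0.049, 0.001, 0.0]
ft_force: [-0.2, 0.0, 0.4]
grip_width: 0.857
```

View pics/s10c.png

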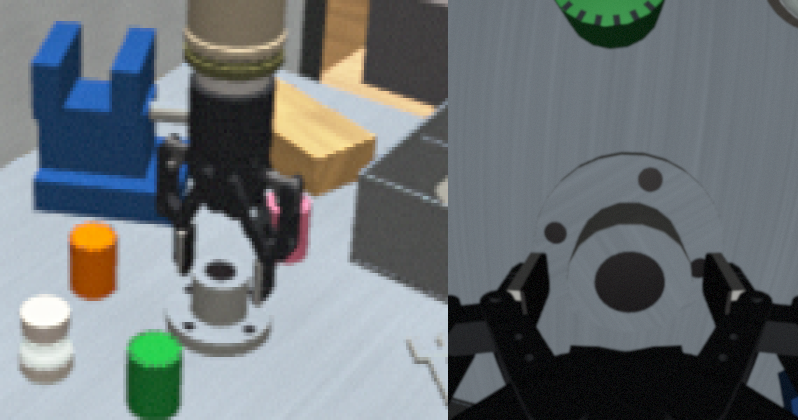

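```bash
python3 -m crank '[[[0,0.025,-0.05,0,0,0,70],[0,0,0,0,0,0,65],[0,0,0,0,0,0,60],[0,0,0,0,0,0,56],[0,0,0,0,0,0,52],[0,0,0,0,0,0,48],[0,0,0,0,0,0,46],[0,0,0,0,0,0,46]]]' 90; python3 -m crank '[[[0,0,0.1,0,0,0,46],[0,0,0.3,0,0,0,46],[0,0,0.6,0,0,0,46],[0,0,0.9,0,0,0,46],[0,0,0.9,0,0,0,46],[0,0,0.7,0,0,0,46],[0,0,0,0,0,0,46],[0,0,0,0,0,0,46]]]';  python3 - <<'E'
from h import *
p,d,W,o=shot('side','s11'); q,d,W,o=shot('wrist','w24'); print(o['position'])
c=p[60:240,230:430]; cv2.imwrite('pics/s11c.png',np.hstack([cv2.resize(c,(448,420),interpolation=3),cv2.resize(q[:,100:450],(350,420))]))
E
python3 inhand.py .026 .026
```

```text
clock: 37.45
position: [0.5942, -0.3045, 0.0199]
ee_rot: [0.999, 0.049, 0.001, 0.0]
ft_force: [0.2, 0.3, 7.2]
grip_width: 0.603
clock: 38.45
position: [0.5928, -0.3042, 0.2277]
ee_rot: [0.999, 0.049, -0.001, -0.0]
ft_force: [-0.7, 1.3, -5.6]
grip_width: 0.601
[ 0.59256617 -0.30401011  0.22693273]
tcp [ 0.5926 -0.304   0.2267] n 10199 top z 0.2518
x [-24.3  -0.2  24.4] y [-23.8   2.6  24.5]
[231 218] [337 342]
```

View pics/s11c.png

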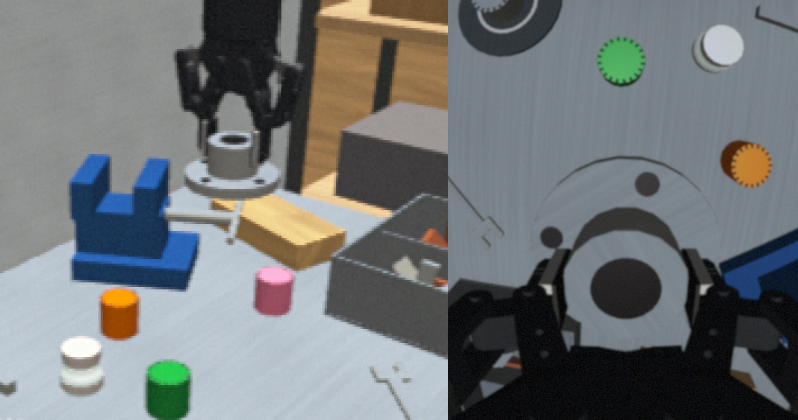

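```bash
python3 -m crank '[[[0.1,0.3,0,0,0,0,46],[0.2,0.7,0,0,0,0,46],[0.2,0.9,0,0,0,0,46],[0.2,0.8,0,0,0,0,46],[0.09,0.37,0,0,0,0,46],[0,0,0,0,0,0,46],[0,0,0,0,0,0,46],[0,0,0,0,0,0,46]]]';  python3 - <<'E'
from disc import *
q,d,W,o=shot('wrist','w25'); print(o['position'],o['ee_rot'])
pose=(o['position'],o['ee_rot'])
A=ortho('wrist',q,pose,.008,.64,.006,.08,2500); g=cv2.cvtColor(A,6)
t,m=cv2.threshold(g,0,255,cv2.THRESH_OTSU|cv2.THRESH_BINARY_INV); print(t)
n,l,s,c=cv2.connectedComponentsWithStats(m); k=l[200,200]
print(s[k],c[k]); 
cs,_=cv2.findContours((l==k).astype(np.uint8),0,1); cc=max(cs,key=cv2.contourArea); e=cv2.fitEllipse(cc); print(e)
print('centre',.64+(e[0][0]+.5)/2500-.08,.006-((e[0][1]+.5)/2500-.08))
cv2.ellipse(A,e,(0,0,255),1); cv2.imwrite('pics/o10.png',np.hstack([A,cv2.resize(q,(400,300))[0:300].repeat(1,0) if 0 else cv2.resize(q,(400,400))]))
E
```

```text
clock: 39.6
position: [0.6406, -0.1218, 0.2289]
ee_rot: [0.999, 0.048, -0.0, 0.0]
ft_force: [-0.5, -1.0, -5.0]
grip_width: 0.602
[ 0.64059196 -0.12178187  0.22885322] [ 9.98857847e-01  4.77798853e-02 -8.60745962e-05  2.76766868e-04]
90.0
[   54    57   296   297 68680] [201.80087362 204.7238643 ]
((201.80165100097656, 204.72869873046875), (294.7283935546875, 294.904052734375), 125.2853775024414)
centre 0.6409206604003906 0.003908520507812508
```

View pics/o10.png

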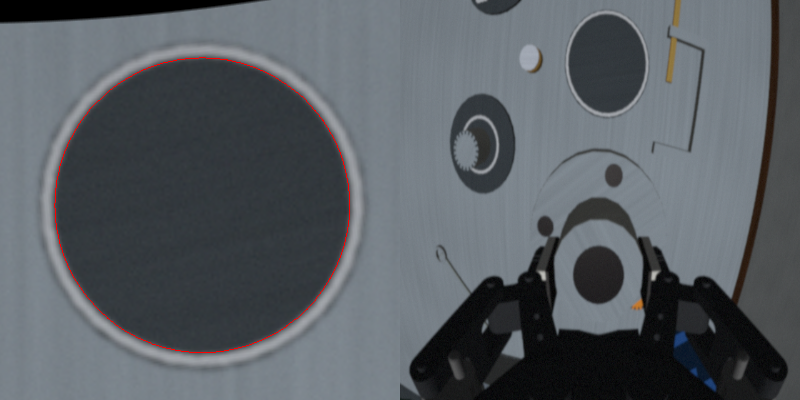

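```bash
python3 - <<'E'
from disc import *
q=cv2.imread('pics/wrist0.png'); pose=(np.array([ 6.24621055e-01, -2.25566038e-06,  2.30505416e-01]),np.array([ 9.99999735e-01,  3.54820125e-05, -7.24743961e-04,  5.30062975e-05]))
A=ortho('wrist',q,pose,.008,.64,.006,.08,2500); g=cv2.cvtColor(A,6)
t,m=cv2.threshold(g,90,255,cv2.THRESH_BINARY_INV)
n,l,s,c=cv2.connectedComponentsWithStats(m); k=l[200,200]
cs,_=cv2.findContours((l==k).astype(np.uint8),0,1); cc=max(cs,key=cv2.contourArea); e=cv2.fitEllipse(cc); print(e)
print('centre',.64+(e[0][0]+.5)/2500-.08,.006-((e[0][1]+.5)/2500-.08))
E
```

```text
((201.40794372558594, 204.71531677246094), (295.06005859375, 295.36492919921875), 58.482418060302734)
centre 0.6407631774902344 0.003913873291015621
```

```bash
python3 -m crank '[[[0,0.4,0,0,0,0,46],[0,0.8,0,0,0,0,46],[0,0.6,0,0,0,0,46],[0,0.3,-0.3,0,0,0,46],[0,0,-0.7,0,0,0,46],[0,0,-0.9,0,0,0,46],[0,0,-0.7,0,0,0,46],[0,0,-0.4,0,0,0,46]]]';python3 -m crank '[[[0,0,-0.2,0,0,0,46],[0,0,0,0,0,0,46],[0,0,0,0,0,0,46],[0,0,0,0,0,0,46]]]'; python3 - <<'E'
from h import *
p,d,W,o=shot('side','s12'); q,_,_,_=shot('wrist','w26')
c=p[180:300,150:310]; cv2.imwrite('pics/s12c.png',np.hstack([cv2.resize(c,(448,336),interpolation=3),cv2.resize(q[:,100:450],(350,420))[:336]]))
E
```

```text
clock: 40.65
position: [0.639, 0.0039, 0.0452]
ee_rot: [0.999, 0.048, -0.002, 0.001]
ft_force: [0.8, 0.1, -4.6]
grip_width: 0.606
clock: 41.15
position: [0.6417, 0.0057, 0.0382]
ee_rot: [0.999, 0.049, 0.001, -0.0]
ft_force: [-0.4, -0.7, -4.8]
grip_width: 0.603
```

View pics/s12c.png

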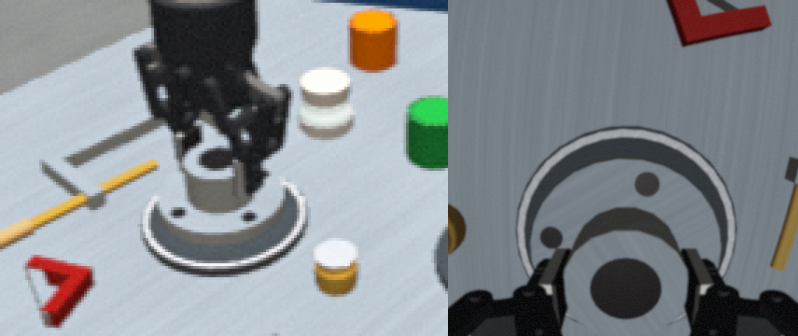

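```bash
python3 -m crank '[[[-0.01,-0.025,-0.06,0,0,0,46],[0,0,-0.05,0,0,0,46],[0,0,-0.03,0,0,0,46],[0,0,-0.01,0,0,0,46],[0,0,0,0,0,0,46],[0,0,0,0,0,0,46]]]';python3 -m crank '[[[0,0,-0.01,0,0,0,46],[0,0,0,0,0,0,46],[0,0,0,0,0,0,46]]]'
```

```text
clock: 42.0
position: [0.6404, 0.0042, 0.028]
ee_rot: [0.999, 0.049, 0.0, -0.0]
ft_force: [-0.3, -0.1, -4.4]
grip_width: 0.602
clock: 42.38
position: [0.6404, 0.0042, 0.0279]
ee_rot: [0.999, 0.049, 0.0, -0.0]
ft_force: [-4.9, -0.3, 5.7]
grip_width: 0.606
```

Contact. Releasing, rising and doing the final check.

```bash
python3 -m crank '[[[0,0,0.005,0,0,0,46],[0,0,0,0,0,0,50],[0,0,0,0,0,0,54],[0,0,0,0,0,0,58],[0,0,0,0,0,0,64],[0,0,0,0,0,0,70],[0,0,0,0,0,0,75],[0,0,0.2,0,0,0,75]]]' 20; python3 -m crank '[[[0,0,0.6,0,0,0,78],[0,0,1,0,0,0,85],[0,0,1,0,0,0,85],[0,0,0.8,0,0,0,85],[0,-0.8,0.4,0,0,0,85],[0,-0.8,0.4,0,0,0,85],[0,-0,0,0,0,0,85],[0,0,0,0,0,0,85]]]'; python3 - <<'E'
from disc import *
q,_,W,o=shot('wrist','w27'); print(o['position'])
pose=(o['position'],o['ee_rot'])
for z,r in((.053,.04),(.020,.055)):
    m=(abs(W[...,2]-z)<.003)&(np.hypot(W[...,0]-.641,W[...,1]-.004)<r); t=W[m]*1e3
    print(z,len(t),np.median(t[:,2]),cv2.minEnclosingCircle(t[:,:2].astype(np.float32)))
A=ortho('wrist',q,pose,.008,.641,.004,.08,2500)
p,_,_,_=shot('side','s13'); p2,_,_,_=shot('scene','c13')
cv2.imwrite('pics/o11.png',np.hstack([A,cv2.resize(p2[120:300,180:450],(400,400))]))
E
```

```text
clock: 43.38
position: [0.6396, 0.0042, 0.0392]
ee_rot: [0.999, 0.049, -0.001, 0.0]
ft_force: [0.6, -0.0, 0.2]
grip_width: 0.878
clock: 44.38
position: [0.6402, -0.0911, 0.292]
ee_rot: [0.999, 0.049, 0.0, -0.0]
ft_force: [-0.6, 0.8, 0.7]
grip_width: 1.0
[ 0.64024347 -0.09113041  0.29197555]
0.053 1628 52.88177381752786 ((639.5897216796875, 3.777745485305786), 27.161327362060547)
0.02 3121 19.81844607182398 ((639.1718139648438, 4.174962997436523), 50.281471252441406)
```

View pics/o11.png

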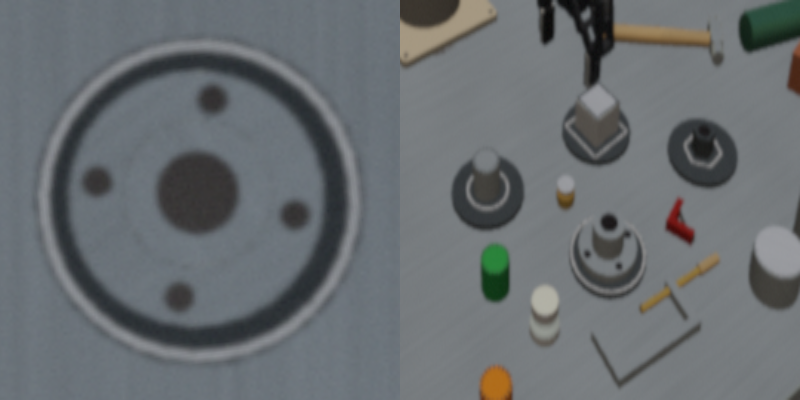

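View pics/s13.png

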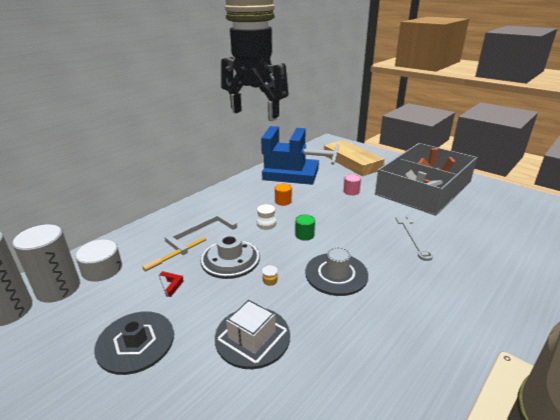

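All four parts stand upright in their outlines: nut (134,336), box (252,330), pipe stub (338,268) and flange (230,254). The gripper is clear of them, so I hand in.

```bash
python3 -c "
from workcell import manip
print(manip.hand_in(), manip.get_obs()['clock'])"
```

```text
the job is handed in; nothing more can be done
the job is handed in; nothing more can be done
```

I took the stack apart from the top down (nut, pipe stub, box, flange). Each part was lowered until the wrist force showed contact, then released slowly in its own outline. I handed in shortly after the 44 s mark, with the gripper well clear of everything.

The last views show all four parts upright inside their outlines:

| Part | Offset from outline centre |
|---|---|
| Nut | about 1 mm |
| Pipe stub | about 1.6 mm |
| Box | 1–2 mm; sides at 5.9° against the outline's 5.7° |
| Flange | about 1.5 mm |

The only disagreement was on the box: the depth fit gave about 2 mm in y where the picture showed about 1 mm. That is still well inside its 8 mm margin.

The highest wrist force I read between moves was about 19 N (contact with the nut's disc). The look-alikes were not touched.

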